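# Seat the Chladni plate in the squaring jig

### The job

Without picking it up, use the fingertips to push the small square aluminium Chladni plate flat against the long brass rail of the squaring jig while it is still well short of the pocket, then slide it along the rail into the corner pocket until it sits flush against both the rail and the end stop. The plate must stay lying flat on the jig and go into the pocket along the rail; leave it there and do not disturb the glass tubes, stoppers, rosin tin, tuning fork or mallet.

Things in the scene. Friction and masses are not known exactly. Their poses are not given: they have to be found in the camera images.
- plate: Chladni plate: flat square of bright aluminium, 90 x 90 mm and 8 mm thick, about 175 g (varies), loose, lying on the jig's bed; dark etched circle and diagonals on its top. Origin at the centre of its underside; x and y run parallel to its edges, z up. It starts 15 mm or more from the rail at any point and turned up to 20 degrees out of square with it. Bare metal on wood: it slides with friction, it does not spring back.
- jig: Squaring jig, fixed: dark wooden bed 170 (x) by 340 (y) mm, 12 mm thick, brass fences 12 mm high on it. Origin at the centre of the bed's underside, z up. The long rail runs the whole y length on the far (+x) side, inner face at x = 73 mm. The end stop crosses the +y end, inner face at y = 158 mm, from x = -33 to 85 mm. No fences on the -x and -y sides apart from the pocket's lip.
- seat (a point): Seat of the corner pocket, on the bed (jig x 28, y 113, z 12 mm; jig's axes): the plate's origin lies here when flush with rail and stop. A brass lip facing the rail, 12 mm thick, from jig y = 118 mm to the stop, inner face at jig x = -21 mm, makes the pocket 94 mm wide, open towards -y. The lip's mouth flares away from the rail, down to y = 104 mm and x = -38 mm.
- stopper1: Cherry-red rubber stopper, 27 mm across, 26 mm high, standing loose on the jig's bed in front of (on the -x side of) the lip. Origin at the centre of its underside. Leave alone.
- stopper2: Second cherry-red rubber stopper, the same, standing loose on the shelf. Leave alone.
- rosin: Shallow round steel tin 72 mm across, 8 mm high, with an amber rosin block on it (24 mm high in all), loose on the shelf. Origin at the centre of its underside. Leave alone.
- tube1: Clear glass test tube, 18 mm across, 140 mm long, standing loose in a hole of the fixed oak rack (60 x 320 mm, 55 mm high, pegs to 80 mm) behind the jig, foot 15 mm above the shelf. Origin at the centre of its foot. Leave alone.
- tube2: Second glass test tube, the same, in another hole of the rack. Leave alone.
- fork: Steel tuning fork upright on a wooden resonance box 90 x 180 x 50 mm, 200 mm high in all, loose on the shelf at the left. Origin under the box's centre. Leave alone.
- mallet: Rubber-headed mallet lying loose on the shelf: wooden handle along its x, black head 60 mm wide at its +x end, 160 mm long, 32 mm high. Origin on the shelf, near its middle. Leave alone.
Not all that is in view belongs to the job. Leave any green or red look-alike of the plate alone.

How it is judged:
By the outcome, as a careful person would: the job done as asked, in the order asked, and still so for the second after the job is handed in, with the robot touching nothing.
It also fails if it takes over 64 s, if anything falls off the work surface, if the arm or the gripper's body presses on something with over 40 N, if the wrist force passes 120 N, or if a joint passes its speed limit or range.

### The arm

A 7-joint arm with a two-finger parallel gripper is mounted at the origin on the work surface. World frame = base frame: x ahead of the robot, y to its left, z up, the work surface at z = 0. Lengths are in m, angles in rad, forces in N, time in s.
With the tool pointing down it reaches from about 0.4 to 0.9 m from the base axis. Payload 5.5 kg.
Tool frame: the origin (TCP) lies between the finger pads; the fingertips stand 19 mm ahead of it and the grasp point (between the pads) is the TCP (bot.nose_length is the distance from the TCP to the fingertips, in m); z points along the fingers, y is the line along which they close (so a half turn about z gives the same grasp; the last joint's range is limited). The gripper opens to 85 mm and grips with 20 to 120 N. Pads are 22 mm wide; open, the fingers measure 114 mm over their backs; the gripper's body (76 mm by 85 mm) begins 54 mm behind the grasp point. The pads swing forward as they close: fully open they stand 13 mm farther back than shut.
Start: joints at [1.585, 0.501, -0.427, 1.55, 0.221, 1.138, -0.21], TCP at [0.16, -0.63, 0.25] pointing down, gripper open.
Joint ranges: [-2.88, 2.88], [-0.31, 2.03], [-1.54, 1.56], [0.2, 2.42], [-1.41, 4.55], [0.19, 2.02], [-2.57, 2.57]. Speed limits (rad/s): [2.57, 2.57, 3.14, 3.14, 3.14, 3.14, 3.14].

### API

Orientations are given as a unit quaternion [w, x, y, z].
In Python, from rig import bot, solve_ik, read_camera, job, finder gives the robot as it stands. Calls block until the motion is done:
- bot.move_pose(position, orientation): joint-space move of the TCP to a pose.
- bot.move_linear(position, rotation=None, rate=0.15): straight line of the TCP; rotation=None keeps the orientation; rate is the mean speed in m/s.
- bot.set_joints(angles): joint-space move.
- bot.grip(opening): opening from 0.0 (shut) to 1.0 (fully open); the grip force is fixed at half the most; returns when the fingers have stopped.
- bot.pause(seconds).
- solve_ik(position, orientation): joint angles nearest the present ones, or None.
- bot.sense(): the state.
- read_camera(name): name is "scene" or "top" or "wrist"; returns a dict with "img" (384x512x3 uint8, red, green, blue), "depth" (384x512 float32, m along the optical axis (not along the pixel's ray), 0 where there is no reading), "K" (3x3 intrinsics, pixels), "world_to_cam" (4x4, takes a point from world to camera coordinates). Camera axes: x right, y up, looking along -z (the intrinsics and any distortion apply to the point x, -y, -z); pixel columns grow to the right and rows downward; lengths in m; the calibration is good to about 2 mm. A picture is of the moment at which its call begins.
A pose or a line that the arm cannot do raises bot.MotionError and nothing moves.
- job.finish_job(): hands the job in; it is judged then, once.
Trained networks look in the newest picture that a camera, given by its name, has taken for a name from the list of things; names that differ only in an ending like _2 or _b are one class to them, and where a whole thing is asked for, a point or a joint stands for the part that bears it (a point fixed in the world has none). Each returns a list of dicts, best first, with "p" (0 to 1); they miss things now and then, are a little off and sometimes report something else, mostly with a low value. They report only what shows in the picture. A call takes as long as a camera call. They do not tell look-alikes from the thing itself.
- finder.outline_of(name, camera): "mask" (384x512 bool, what is visible of it).
- finder.pinpoint(name, camera): "location" ([x, y, z] in m, in world coordinates, good to about 4 mm: a listed point, or the origin of a listed thing).
The state is a dict: "t": time; "q": joint angles; "joint_velocities": joint speeds; "joint_torque": joint torques, N m; "position": TCP position; "tcp_rot": TCP orientation; "ft_force": force on the tool from outside, world axes, zero at the start; "torque": the same for the moment, N m; "grip_width": opening from 0.0 (shut) to 1.0 (fully open); "grasp_force": force on a finger pad.
Only numpy, scipy, OpenCV 4.12 (cv2) and the standard library are available. Lean on these libraries where they do the work, as an engineer would, in place of code of your own. Each camera call takes 0.05 s, during which the arm holds its last target. There are 200 camera calls.

## Working session

There is one attempt and no reset: what is moved stays moved. The work goes in short steps, each a Python script; the robot and the scene stay as the last script left them, time stands still between calls to the robot, and variables do not carry over. Pictures are saved under pics/ and viewed, at most 10 in all, crops included, and the job is handed in when it is done.

```bash
mkdir -p pics; ls; cat > h.py <<'E'
import numpy as np, cv2
from rig import bot, solve_ik, read_camera, job, finder
def unproj(c,u,v,z=None):
    """pixel -> world; by depth, or on plane world z"""
    T=np.linalg.inv(c["world_to_cam"]);K=c["K"]
    r=np.array([(u-K[0,2])/K[0,0],-(v-K[1,2])/K[1,1],-1.0])
    if z is None: return T[:3,:3]@(r*c["depth"][int(v),int(u)])+T[:3,3]
    d=T[:3,:3]@r;return T[:3,3]+d*(z-T[2,3])/d[2]
def proj(c,p):
    q=c["world_to_cam"]@np.r_[p,1];K=c["K"]
    return np.array([K[0,0]*q[0]/-q[2]+K[0,2],K[1,1]*-q[1]/-q[2]+K[1,2]])
def save(im,n): cv2.imwrite("pics/"+n,im[...,::-1])
E
python3 - <<'E'
from h import *
s=bot.sense();print(s["t"],s["position"],s["tcp_rot"],s["grip_width"])
a=read_camera("scene");b=read_camera("top")
save(a["img"],"s0.png");save(b["img"],"t0.png")
for cam in("top","scene"):
  for n in["plate","jig","seat","stopper1","rosin","tube1","fork","mallet"]:
    for d in finder.pinpoint(n,cam)[:3]: print(cam,n,round(d["p"],2),np.round(d["location"],3),proj(b if cam=="top" else a,d["location"]).round())
E
```

```text
pics
0.0 [ 0.15981935 -0.62935006  0.24921655] [-1.00204776e-03  9.92270962e-01  1.24085951e-01 -1.00502839e-04] 1.0047220651104423
top plate 0.86 [ 0.644 -0.256 -0.002] [369. 166.]
top plate 0.66 [ 0.353 -0.119 -0.001] [324. 273.]
top plate 0.63 [ 0.565 -0.026  0.012] [288. 196.]
top jig 0.73 [ 0.593  0.064 -0.002] [255. 187.]
top jig 0.64 [0.544 0.205 0.008] [203. 206.]
top seat 0.8 [0.632 0.17  0.013] [215. 173.]
top stopper1 0.53 [0.543 0.205 0.01 ] [203. 206.]
top stopper1 0.42 [ 0.492 -0.364 -0.001] [410. 220.]
top rosin 0.82 [0.433 0.331 0.002] [158. 248.]
top tube1 0.59 [0.787 0.021 0.017] [268. 116.]
top tube1 0.51 [ 0.787 -0.133  0.019] [324. 114.]
top fork 0.86 [ 0.667  0.408 -0.002] [129. 164.]
top fork 0.43 [ 0.566 -0.025  0.013] [287. 196.]
top mallet 0.79 [0.413 0.488 0.   ] [100. 257.]
scene plate 0.96 [ 0.566 -0.03   0.013] [229. 219.]
scene plate 0.96 [ 0.38   0.038 -0.   ] [195. 185.]
scene plate 0.93 [ 0.495 -0.209 -0.004] [164. 254.]
scene jig 0.82 [0.597 0.066 0.   ] [259. 207.]
scene seat 0.72 [0.631 0.17  0.008] [289. 189.]
scene seat 0.64 [ 0.568 -0.03   0.014] [230. 219.]
scene seat 0.42 [0.789 0.016 0.013] [310. 244.]
scene stopper1 0.71 [ 0.485 -0.364  0.003] [113. 293.]
scene stopper1 0.55 [0.547 0.202 0.01 ] [271. 173.]
scene rosin 0.75 [ 0.432  0.333 -0.   ] [264. 144.]
scene tube1 0.78 [ 0.79  -0.132  0.016] [278. 283.]
scene tube1 0.69 [0.79  0.016 0.015] [310. 243.]
scene fork 0.81 [0.661 0.41  0.002] [335. 155.]
scene mallet 0.84 [0.413 0.491 0.001] [284. 122.]
```

```bash
python3 - <<'E'
from h import *
b=read_camera("top")
save(cv2.resize(b["img"][90:300,150:420],None,fx=2.9,fy=2.85,interpolation=cv2.INTER_CUBIC),"tc.png")
im=b["img"].astype(int)
for d in finder.outline_of("plate","top")[:4]:
    m=d["mask"].astype(np.uint8); c=cv2.findContours(m,0,2)[0]; c=max(c,key=cv2.contourArea)
    w=np.array([unproj(b,u,v,0.02)[:2] for u,v in c[:,0].astype(float)],np.float32)
    print(round(d["p"],2),cv2.minAreaRect(w),im[d["mask"]].mean(0).round())
for d in finder.outline_of("jig","top")[:2]:
    c=max(cv2.findContours(d["mask"].astype(np.uint8),0,2)[0],key=cv2.contourArea)
    w=np.array([unproj(b,u,v,0.018)[:2] for u,v in c[:,0].astype(float)],np.float32)
    print("jig",round(d["p"],2),cv2.minAreaRect(w))
E
```

```text
0.9 ((0.3506876528263092, -0.11229068785905838), (0.0922263115644455, 0.09189270436763763), 46.97745895385742) [ 26. 119.  38.]
0.79 ((0.3794746994972229, 0.04246538132429123), (0.08675279468297958, 0.08793842047452927), 50.71487045288086) [ 27. 127.  43.]
0.76 ((0.49190279841423035, -0.20330747961997986), (0.09071783721446991, 0.09061378240585327), 70.0710678100586) [174.  14.   7.]
0.75 ((0.5639264583587646, -0.02992202341556549), (0.08940239995718002, 0.0892418622970581), 88.32754516601562) [179. 167. 160.]
jig 0.55 ((0.5953730344772339, 0.06156359612941742), (0.34170588850975037, 0.17165808379650116), 86.14842224121094)
```

View pics/s0.png

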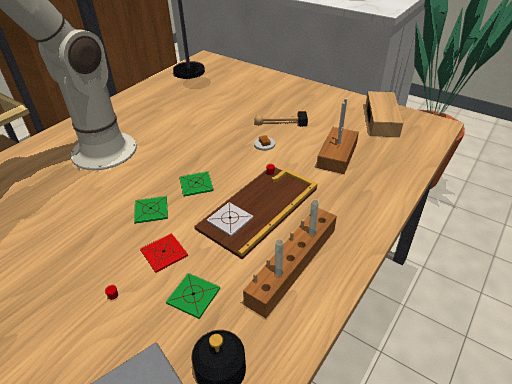

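View pics/tc.png

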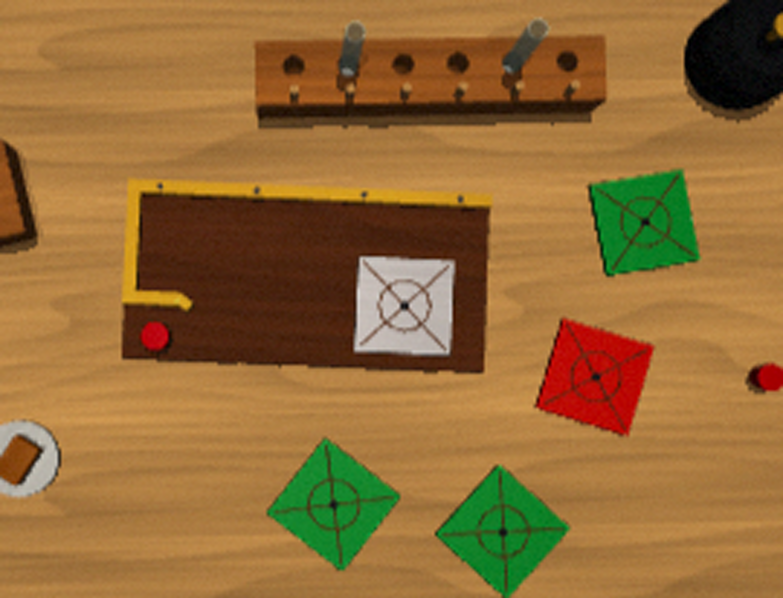

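The plate meant is the bright aluminium one on the jig, at crop pixel (405,305) and top-image pixel (290,197). The look-alikes are green at crop (645,220), (333,503) and (503,530), and red at (596,377). I'll go above it for one close look with the wrist camera.

```bash
cat >> h.py <<'E'
from scipy.spatial.transform import Rotation as Ro
def quat(ang):
    """tool down, tool x at world angle ang"""
    c,s=np.cos(ang),np.sin(ang)
    q=Ro.from_matrix(np.array([[c,s,0],[s,-c,0],[0,0,-1]])).as_quat();return q[[3,0,1,2]]
def best(pos,angs):
    q0=np.array(bot.sense()["q"]);o=[]
    for a in angs:
        j=solve_ik(pos,quat(a))
        if j is not None:o.append((np.abs(np.array(j)-q0).max(),a,j))
    return min(o,key=lambda t:t[0])
E
python3 - <<'E'
from h import *
yaw=np.radians(-3.5)
for p in([.50,.0,.38],[.55,.07,.40]):
    for a in(yaw,yaw+np.pi,yaw+np.pi/2,yaw-np.pi/2):
        j=solve_ik(p,quat(a));print(p,round(a,2),None if j is None else np.round(j,2))
d,a,j=best([.50,.03,.40],[yaw,yaw+np.pi])
print(d,a);bot.set_joints(j)
w=read_camera("wrist");save(cv2.resize(w["img"],None,fx=1.5,fy=1.5),"w1.png")
print(bot.sense()["t"],np.linalg.inv(w["world_to_cam"])[:3,3],bot.nose_length)
E
```

```text
[0.5, 0.0, 0.38] -0.06 [ 1.09  0.37 -1.42  1.73  0.38  1.37 -2.03]
[0.5, 0.0, 0.38] 3.08 [ 1.11  0.44 -1.51  1.73  0.45  1.4   1.04]
[0.5, 0.0, 0.38] 1.51 [ 0.9   0.21 -1.09  1.73  0.19  1.32 -0.29]
[0.5, 0.0, 0.38] -1.63 None
[0.55, 0.07, 0.4] -0.06 [ 0.83  0.6  -1.51  1.57  0.6   1.54 -2.32]
[0.55, 0.07, 0.4] 3.08 [ 0.77  0.45 -1.29  1.58  0.43  1.45  0.96]
[0.55, 0.07, 0.4] 1.51 [ 0.77  0.45 -1.29  1.58  0.43  1.45 -0.61]
[0.55, 0.07, 0.4] -1.63 [ 0.77  0.45 -1.29  1.58  0.43  1.45  2.53]
1.3630980609824936 3.0805061297699914
3.775 [0.43594391 0.03293801 0.52260918] 0.019
```

View pics/w1.png

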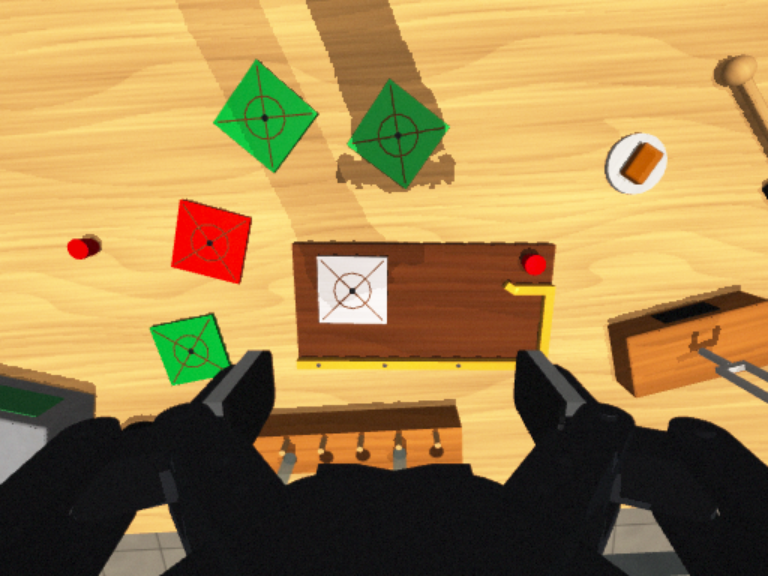

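The wrist view, scaled 1.5x, shows the plate at (352,290) and the rail along row 362 from x = 298 to 550. The pocket is at right, around (530,320), and stopper1 is at (535,263). Next I'll fit the rail line and plate edges from this view, and move to a better arm posture.

```bash
cat >> h.py <<'E'
def world(c,m,z):
    v,u=np.nonzero(m);return np.array([unproj(c,a,b,z)[:2] for a,b in zip(u.astype(float),v.astype(float))],np.float32)
def fit(cam):
    c=read_camera(cam);hsv=cv2.cvtColor(c["img"],cv2.COLOR_RGB2HSV)
    gold=(hsv[...,0]>20)&(hsv[...,0]<30)&(hsv[...,1]>200)&(hsv[...,2]>120)
    w=world(c,gold,.024);near=(abs(w[:,0]-.67)<.06)&(abs(w[:,1]-.06)<.2)&(np.abs(w[:,0]-(.673-(.062-w[:,1])*.05))<.015)
    w=w[near]; vx,vy,x0,y0=cv2.fitLine(w,cv2.DIST_HUBER,0,.01,.01).ravel()
    if vy<0:vx,vy=-vx,-vy
    yaw=-np.arctan2(vx,vy); t=(w-[x0,y0])@[vx,vy]; n=(w-[x0,y0])@[vy,-vx]
    mid=np.array([x0,y0])+np.array([vx,vy])*(t.min()+t.max())/2   # rail centre: jig (79,0)
    R=np.array([[np.cos(yaw),-np.sin(yaw)],[np.sin(yaw),np.cos(yaw)]])
    org=mid-R@[.079,0]
    white=(hsv[...,1]<60)&(hsv[...,2]>110)
    w2=world(c,white,.020);w2=w2[(abs(w2[:,0]-.60)<.12)&(abs(w2[:,1]-.06)<.19)]
    m=np.zeros((500,500),np.uint8)
    (cx,cy),sz,ang=cv2.minAreaRect(w2) if len(w2) else ((0,0),(0,0),0)
    j=R.T@(w2-org).T
    pl=R.T@(np.array([cx,cy])-org)
    a=(ang-np.degrees(yaw)+45)%90-45
    print(cam,"len",t.max()-t.min(),"wid",np.ptp(n),"yaw",np.degrees(yaw).round(2),"org",org.round(4),"seat",(org+R@[.028,.113]).round(4),
      "plate jig",(pl*1e3).round(1),np.round(sz,3),"rel ang",round(a,2))
    return yaw,org,pl
E
python3 - <<'E'
from h import *
print(read_camera("wrist").keys())
fit("wrist");fit("top")
bot.set_joints([0,.3,0,1.65,0,np.pi-1.95,0]);s=bot.sense();print(s["t"],s["position"],s["tcp_rot"])
fit("scene");fit("wrist")
yaw=np.radians(-3.3)
for p in([.50,-.03,.04],[.57,-.03,.04],[.59,-.11,.04],[.61,.12,.04],[.61,.12,.25]):
    for a in(yaw,yaw+np.pi,yaw+np.pi/2,yaw-np.pi/2):
        j=solve_ik(p,quat(a));print(p,round(a,2),None if j is None else np.round(j,2))
E
```

```text
dict_keys(['img', 'depth', 'K', 'world_to_cam'])
wrist len 0.33618522 wid 0.021881668 yaw -3.44 org [0.5958 0.06  ] seat [0.6305 0.1712] plate jig [-24.3 -91.4] [0.089 0.089] rel ang -0.45
top len 0.33205974 wid 0.014809438 yaw -3.61 org [0.5927 0.061 ] seat [0.6278 0.172 ] plate jig [-43.  -79.3] [0.229 0.13 ] rel ang 3.57
5.1 [ 0.58655675 -0.0262094   0.31512528] [-3.12068749e-04  7.06303576e-01  7.07909006e-01 -1.48156021e-05]Traceback (most recent call last):
  File "<stdin>", line 5, in <module>
  File "h.py", line 29, in fit
    w=world(c,gold,.024);near=(abs(w[:,0]-.67)<.06)&(abs(w[:,1]-.06)<.2)&(np.abs(w[:,0]-(.673-(.062-w[:,1])*.05))<.015)
                                   ~^^^^^
IndexError: too many indices for array: array is 1-dimensional, but 2 were indexed
```

```bash
cat >> h.py <<'E'
YAW=np.radians(-3.5);ORG=np.array([.5945,.0605])
RJ=np.array([[np.cos(YAW),-np.sin(YAW)],[np.sin(YAW),np.cos(YAW)]])
def W(x,y,z): return np.r_[ORG+RJ@[x,y],z]
def J(p): return RJ.T@(np.asarray(p)[:2]-ORG)
def force(): 
    f=np.array(bot.sense()["ft_force"]);return np.r_[RJ.T@f[:2],f[2]]
E
python3 - <<'E'
from h import *
fit("wrist")
for p in([-.095,-.092,.03],[-.03,-.092,.03],[.02,-.16,.03],[.024,.057,.03],[.024,.057,.2]):
    for a in(0,np.pi,np.pi/2,-np.pi/2):
        j=solve_ik(W(*p),quat(YAW+a));print(p,round(a,2),None if j is None else np.round(j,2))
bot.grip(.5)
bot.pause(.2);print(bot.sense()["t"],force(),bot.sense()["grip_width"])
E
```

```text
wrist len 0.3109046 wid 0.014401321 yaw -3.06 org [0.593  0.0462] seat [0.627  0.1576] plate jig [ 9.5 15.3] [0.286 0.151] rel ang -1.0
[-0.095, -0.092, 0.03] 0 [-0.15  0.55  0.18  2.09 -0.19  0.52 -1.46]
[-0.095, -0.092, 0.03] 3.14 [ 0.15  0.55 -0.19  2.08  0.19  0.53  1.33]
[-0.095, -0.092, 0.03] 1.57 [-0.    0.54 -0.    2.08  0.    0.52 -0.07]
[-0.095, -0.092, 0.03] -1.57 [ 0.94  1.1  -1.31  2.05  1.24  1.14  2.11]
[-0.03, -0.092, 0.03] 0 [-0.16  0.63  0.2   1.93 -0.21  0.61 -1.45]
[-0.03, -0.092, 0.03] 3.14 [ 0.16  0.63 -0.2   1.92  0.2   0.62  1.34]
[-0.03, -0.092, 0.03] 1.57 [ 0.    0.62  0.    1.92 -0.    0.6  -0.05]
[-0.03, -0.092, 0.03] -1.57 [ 0.88  1.17 -1.31  1.89  1.25  1.21  2.18]
[0.02, -0.16, 0.03] 0 [-0.06  0.7   0.24  1.79 -0.24  0.68 -1.31]
[0.02, -0.16, 0.03] 3.14 [ 0.26  0.69 -0.19  1.78  0.19  0.69  1.48]
[0.02, -0.16, 0.03] 1.57 [ 0.1   0.68  0.03  1.79 -0.03  0.67  0.08]
[0.02, -0.16, 0.03] -1.57 [-0.69  1.29  1.35  1.81 -1.34  1.29 -2.15]
[0.024, 0.057, 0.03] 0 [-0.37  0.72  0.2   1.74 -0.2   0.7  -1.7 ]
[0.024, 0.057, 0.03] 3.14 [-0.04  0.72 -0.25  1.73  0.25  0.72  1.09]
[0.024, 0.057, 0.03] 1.57 [-0.2   0.71 -0.04  1.73  0.04  0.7  -0.32]
[0.024, 0.057, 0.03] -1.57 [ 0.14  0.78 -0.51  1.72  0.51  0.78  2.46]
[0.024, 0.057, 0.2] 0 [-0.38  0.49  0.21  1.66 -0.11  1.   -1.77]
[0.024, 0.057, 0.2] 3.14 [-0.01  0.5  -0.29  1.65  0.16  1.02  1.16]
[0.024, 0.057, 0.2] 1.57 [-0.19  0.49 -0.05  1.65  0.03  1.   -0.31]
[0.024, 0.057, 0.2] -1.57 [ 0.57  0.9  -1.3   1.63  0.89  1.33  2.21]
5.8917 [ 0.15842339 -0.88036488 -1.13580757] 0.49859682058446236
```

```bash
python3 - <<'E'
from h import *
q=quat(YAW+np.pi)
bot.move_pose(W(-.02,.03,.12),q)
bot.move_linear(W(-.02,.03,.042),rate=.15)
bot.pause(.1);f0=force()
z=.042
while z>.022:
    z-=.001;bot.move_linear(W(-.02,.03,z),rate=.03)
    f=force()-f0
    if f[2]>4:break
p=bot.sense()["position"];print("contact z cmd",z,"act",p,f,bot.sense()["t"])
w=read_camera("wrist")
bot.move_linear(W(-.02,.03,.07),rate=.15)
c=read_camera("wrist");save(cv2.resize(c["img"],None,fx=1.5,fy=1.5),"w2.png")
E
```

```text
contact z cmd 0.02799999999999999 act [0.57661039 0.09167553 0.02922368] [-3.81216805 -0.36219546 11.12838033] 11.225
```

View pics/w2.png

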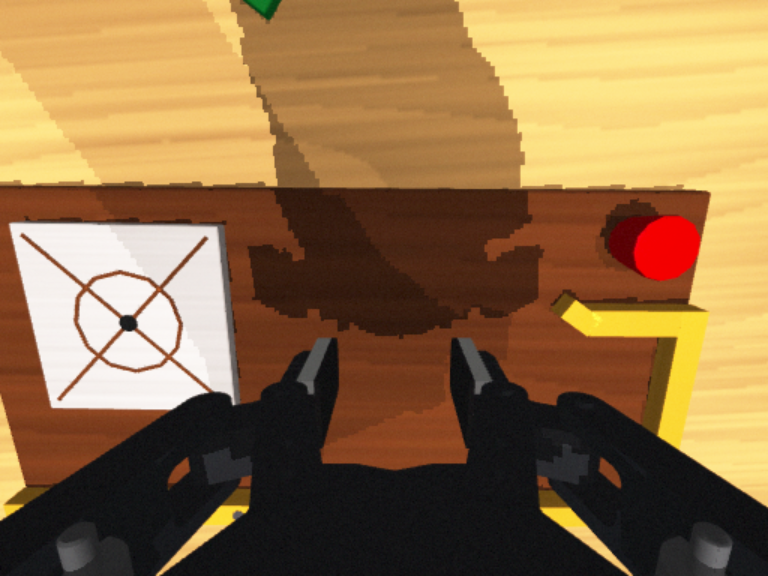

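The wrist view shows the plate at (128,322), nearly square to the rail, with the fingertips clear of it. The bed contact gives a working TCP height of about 32 mm. Now push to the rail.

```bash
python3 - <<'E'
from h import *
q=quat(YAW+np.pi)
bot.move_linear(W(-.098,-.091,.07),rate=.25)
bot.move_linear(W(-.098,-.091,.0325),rate=.12)
bot.pause(.1);f0=force();print("t",bot.sense()["t"],f0)
bot.move_linear(W(-.036,-.091,.0325),rate=.06)
print("slide f",force()-f0)
x=-.036
while x<-.018:
    x+=.0015;bot.move_linear(W(x,-.091,.0325),rate=.03);f=force()-f0
    if f[0]<-10:break
print("end x",x,J(bot.sense()["position"]),f)
bot.pause(.1);print(force()-f0,bot.sense()["t"])
bot.move_linear(W(x-.02,-.091,.0325),rate=.12)
bot.move_linear(W(x-.03,-.091,.10),rate=.25)
c=read_camera("wrist");save(cv2.resize(c["img"],None,fx=1.5,fy=1.5),"w3.png");print(bot.sense()["t"])
E
```

```text
t 13.05 [-0.11325065 -0.82455995  0.39138999]
slide f [ 0.18317909  2.61208859 -0.45178102]
end x -0.022499999999999985 [-0.02634156 -0.09102155] [-11.03186242   0.49284053   8.87872482]
[-11.90716487   1.49353104   9.08139398] 16.5833
17.375
```

View pics/w3.png

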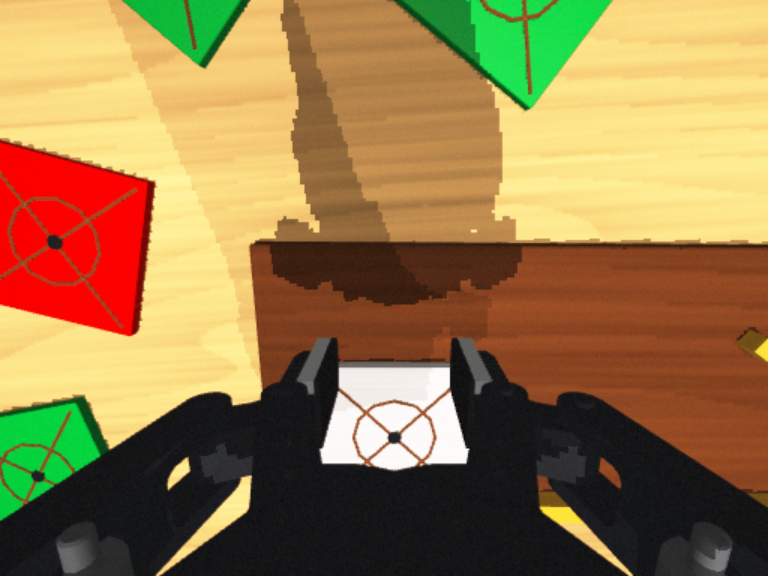

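The wrist view shows the plate's near edge parallel to the bed edge at row 363. The plate stopped against the rail at about 11 N. Next I move behind the -y edge and check the fit from the fixed cameras.

```bash
python3 - <<'E'
from h import *
bot.move_pose(W(.022,-.225,.10),quat(YAW+np.pi/2))
s=read_camera("scene");t=read_camera("top")
a=cv2.resize(s["img"][170:270,185:335],(600,400),interpolation=cv2.INTER_CUBIC)
save(a,"s4.png")
for cam,c in(("scene",s),("top",t)):
    for d in finder.pinpoint("plate",cam)[:4]:print(cam,round(d["p"],2),np.r_[J(d["location"])*1e3,d["location"][2]*1e3].round(1))
w=read_camera("wrist");hsv=cv2.cvtColor(w["img"],cv2.COLOR_RGB2HSV)
print(bot.sense()["t"]);save(cv2.resize(w["img"],None,fx=1.5,fy=1.5),"w4.png")
E
```

```text
scene 0.87 [-231.  -194.9    0.3]
scene 0.84 [ 31.9 -89.7  10.9]
scene 0.84 [ -86.1 -274.4   -4.2]
scene 0.82 [  64.6 -321.7    0.6]
top 0.74 [ 29.8 -88.   12.1]
top 0.72 [-231.6 -191.5   -1.3]
top 0.66 [-212.4  -31.6   -1.2]
top 0.56 [-8.450e+01 -2.771e+02  1.000e-01]
18.65
```

View pics/s4.png

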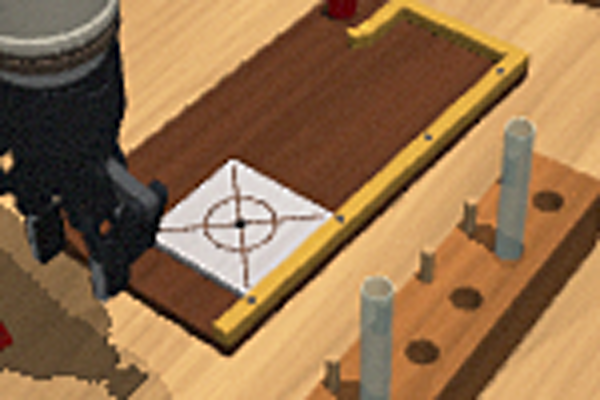

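View pics/w4.png

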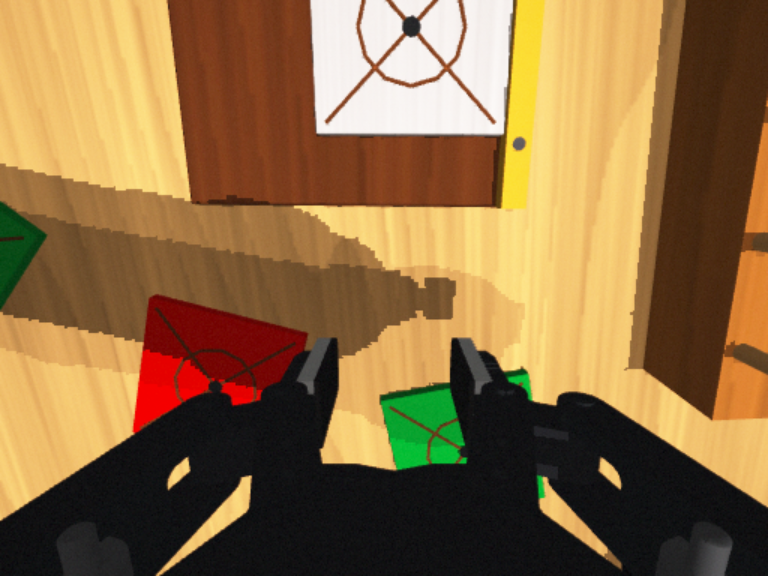

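Both views show the plate flush along the rail (scene crop edge from (245,295) to (335,215); wrist view right edge at about column 505). Now the slide along the rail.

```bash
python3 - <<'E'
from h import *
bot.move_linear(W(.022,-.160,.07),rate=.2)
bot.move_linear(W(.022,-.160,.0325),rate=.12)
bot.pause(.1);f0=force();print("t",bot.sense()["t"],f0.round(1))
y=-.160;ok=True
def X(y): return .022+.003*(y+.16)/.21
while y<.045:
    y=min(y+.025,.046);bot.move_linear(W(X(y),y,.0325),rate=.07);f=force()-f0
    print(round(y,3),f.round(1))
    if abs(f[1])>14 or abs(f[0])>14: ok=False;break
while ok and y<.066:
    y+=.0015;bot.move_linear(W(X(y),y,.0325),rate=.03);f=force()-f0
    if f[1]<-12:break
bot.pause(.1)
print("end",y,J(bot.sense()["position"]),(force()-f0).round(1),bot.sense()["t"])
c=read_camera("scene");save(cv2.resize(c["img"][140:250,205:345],(700,550),interpolation=cv2.INTER_CUBIC),"s5.png")
for d in finder.pinpoint("plate","scene")[:4]:print(round(d["p"],2),np.r_[J(d["location"])*1e3,d["location"][2]*1e3].round(1))
E
```

```text
t 19.7167 [0.8 0.5 1.4]
-0.135 [ 0.7 -1.8 -0.9]
-0.11 [-0.9  0.  -1.4]
-0.085 [-0.8 -0.6 -1.2]
-0.06 [ 0.1 -1.6 -1.8]
-0.035 [-0.4  0.  -1.4]
-0.01 [-1.1 -0.4 -1.3]
0.015 [-1.5  0.4 -0.4]
0.04 [-1.3 -1.1 -1.2]
0.046 [-0.7 -0.  -0.8]
end 0.06400000000000002 [0.02491195 0.05738197] [ -4.1 -14.6   4.1] 27.1333
0.96 [-232.9 -191.9   -0.8]
0.87 [ -85.  -274.2   -4. ]
0.72 [-212.6  -33.8   -3. ]
0.67 [ 31.9 112.8  11.9]
```

View pics/s5.png

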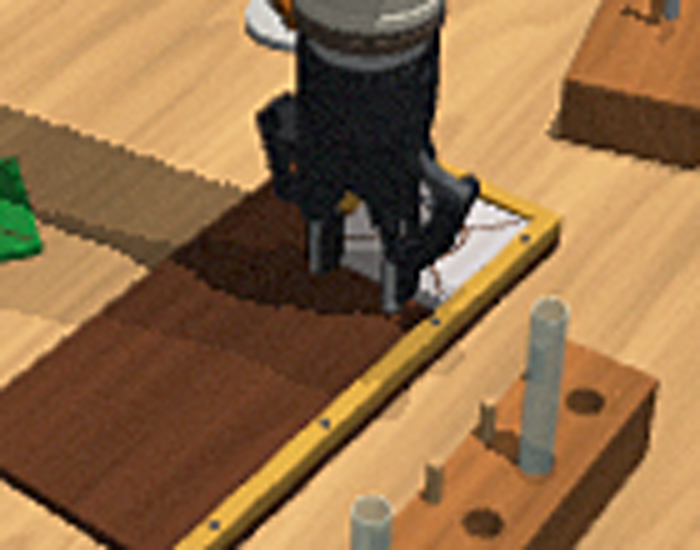

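The plate stopped against the end stop with its +x edge on the rail. Now retreat and inspect.

```bash
python3 - <<'E'
from h import *
bot.move_linear(W(.023,.02,.0325),rate=.12)
bot.move_linear(W(.023,-.02,.12),rate=.25)
bot.move_linear(W(-.03,-.10,.24),rate=.3)
w=read_camera("wrist");s=read_camera("scene");t=read_camera("top")
print({k:[np.r_[J(d["location"])*1e3].round(1) for d in finder.pinpoint("plate",k)[:4]] for k in("scene","top")})
big=lambda im:cv2.resize(im,(760,570) ,interpolation=cv2.INTER_CUBIC)
u,v=proj(w,W(.028,.113,.02));print(u,v,bot.sense()["t"])
u0=int(np.clip(u-70,0,372));v0=int(np.clip(v-50,0,279))
A=cv2.resize(w["img"][v0:v0+105,u0:u0+140],(780,585),interpolation=cv2.INTER_CUBIC)
B=cv2.resize(s["img"][150:220,240:330],(390,300),interpolation=cv2.INTER_CUBIC)
C=cv2.resize(t["img"][140:215,180:270],(390,300),interpolation=cv2.INTER_CUBIC)
save(np.vstack([cv2.resize(A,(780,300)) ,np.hstack([B,C])]),"f6.png")
E
```

```text
{'scene': [array([-232.8, -192.8]), array([  67.9, -321.4]), array([ -83.2, -272. ]), array([ 29.5, 113.9])], 'top': [array([-227.9, -192.8]), array([-211.6,  -30.2]), array([ 29.7, 113.8])]}
315.84425104564275 -15.442701536498646 29.1917
```

View pics/f6.png

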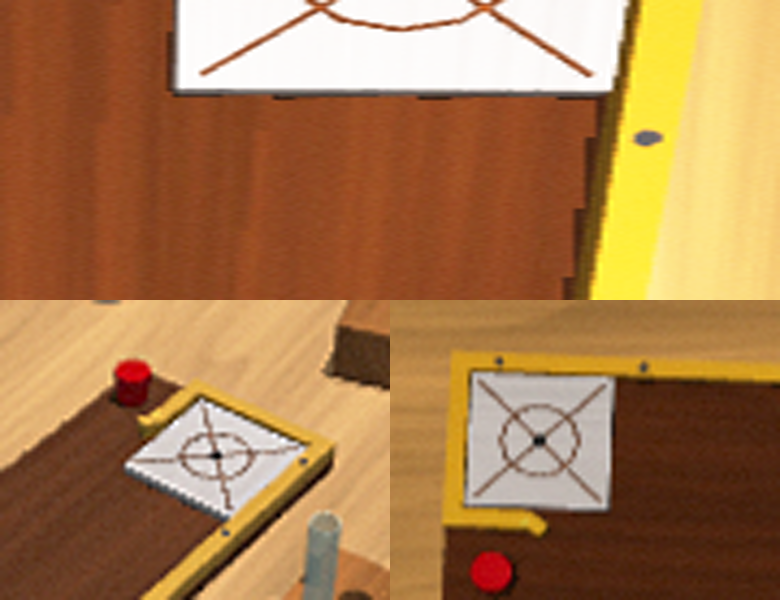

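The final views show the plate flat, touching the rail (top crop row 375) and the end stop (column 467). The small clearance is on the lip side, and stopper1 is undisturbed.

```bash
python3 -c "
from rig import job
print(job.finish_job())"
```

```text
the job is handed in; nothing more can be done
None
```

The plate was pushed flat to the rail, slid along it into the pocket until it stopped against the end stop, and left lying flat; the final views show it flush on both sides, the neighbouring items I could see look untouched, and the job is handed in at about 29 s.

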